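# Set the twist-lock bar rest level with the roller rest

### The arm

A 6-joint arm with a two-finger parallel gripper is mounted at the origin on the work surface. World frame = base frame: x ahead of the robot, y to its left, z up, the work surface at z = 0. Lengths are in m, angles in rad, forces in N, time in s.
With the tool pointing down it reaches from about 0.3 to 0.875 m from the base axis. Payload 6.4 kg.
Tool frame: the origin (TCP) lies midway between the tips of the shut fingers; the grasp point (between the pads) lies 19 mm behind it; x points along the fingers, y is the direction in which the jaws open and shut, and the axes are right-handed (so a half turn about x gives the same grasp; the last joint's range is limited). The gripper opens to 85 mm and grips with 20 to 120 N. Pads are 22 mm wide; open, the fingers measure 114 mm over their backs; the gripper's body (76 mm by 85 mm) begins 54 mm behind the grasp point. The pads swing forward as they close: fully open they stand 13 mm farther back than shut.
Start: joints at [-1.432, 0.181, 1.607, -0, 1.354, -0.206], TCP at [0.194, -0.541, 0.231] pointing down, gripper open.
Joint ranges: [-2.99, 2.99], [-0.89, 2.07], [0.3, 2.58], [-1.14, 4.28], [0, 2.63], [-3.12, 3.12]. Speed limits (rad/s): [2.57, 2.57, 3.01, 3.14, 3.14, 3.14].

### API

Orientations are given as a unit quaternion [w, x, y, z].
In Python, from bench import ctrl gives the robot as it stands.
- The arm moves only by the tool step_arm, never from a script. Its argument "motion" is a list of rows, each a list of 7 numbers: the shift along the tool's x, y, z in mm, then the turn, a rotation vector about the tool's x, y, z in degrees, then the closure in counts, from 0 (fully open) to 255 (shut). In form: [[tx, ty, tz, rx, ry, rz, hand], ...]. A call has 1 to 10 rows; each row is the pose to reach, as a shift and turn from the pose commanded when the call began, along the tool's axes at that moment; what a row does not reach only later rows make up. A row lasts 1/8 s, in which the tool goes at most 62.5 mm and 10.7 degrees, less where a joint would pass 70% of its speed; a pose out of reach is approached as far as the arm can. A call with a gripper value outside its range is refused whole. The fingers move at their own pace and stop on an object; the grip force is fixed at half the most. Time passes only in rows, so rows that repeat a pose let the fingers close. It gives the time, the measured TCP pose, the force and the opening at its end, in the units of the state.
- ctrl.get_obs(): the state, without advancing time (a new reading comes with each control period).
- ctrl.camera(name): name is "scene" or "top" or "wrist"; returns (picture, depth): 420x560x3 uint8, red, green, blue; 420x560 float32, m along the optical axis (not along the pixel's ray), 0 where there is no reading.
- ctrl.camera_info(name): a dict with "fx", "fy", "cx", "cy" (pixels), "T" (4x4, takes a point from camera to world coordinates); the wrist camera has in their place "hand_eye" (4x4, takes a point from camera to tool coordinates, whose origin is the TCP and whose axes are the tool frame's). Camera axes: x right, y down, z forward; pixel columns grow to the right and rows downward; lengths in m; the calibration is good to about 2 mm. A picture is of the moment at which its call begins: read the wrist's pose just before it. camera_info takes no time and is no camera call.
- ctrl.hand_in(): hands the job in, once; it reports no verdict.
The state is a dict: "time_s": time; "q": joint angles; "dq": joint speeds; "joint_efforts": joint torques, N m; "eef_pos": TCP position; "eef_rot": TCP orientation; "wrist_force": force on the tool from outside, world axes, zero at the start; "torque": the same for the moment, N m; "opening": opening from 0.0 (shut) to 1.0 (fully open).
Only numpy, scipy, OpenCV 4.12 (cv2) and the standard library are available. Lean on these libraries where they do the work, as an engineer would, in place of code of your own. Each camera call takes 0.05 s, during which the arm holds its last target. There are 200 camera calls.

### The job

A long bar is going to lie across two of the rests on the forge bench. Bring the rest with the flat crossbar up to the height of the roller rest: turn its crossbar counterclockwise (seen from above) to its stop to unlock the stem, slide it up until the top of the crossbar is level with the top of the roller, then turn the crossbar fully back to lock it and let go. Do not shift the roller rest's height.

Things in the scene. Friction and masses are not known exactly. Their poses are not given: they have to be found in the camera images.
- crossbar (a point): Centre of the flat steel crossbar, a T on the stem of the twist-lock rest: 80 mm long (own y), 16 mm thick (x), 25 mm high (z, up; top 12.5 mm above this point). It turns with the bar and lies on the vertical stem axis. Under it is bare round stem, 16 mm diameter. Locked, the bar is parallel to the long side of its fixed foot plate (120 by 70 mm). The other two rests end in a roller and a plain V.
- rest_twist (a joint): Turn of the crossbar about the vertical stem axis, rad: 0 = locked (a stop), growing counterclockwise seen from above to a stop at 1.05 = unlocked. It starts 0 to 0.05. A cam in the tube grips the stem below about 0.65; turning it takes about 0.3 N m, with a slight over-centre feel at 0.2. It stays about where it is left.
- rest_slide (a joint): Height of the stem, m: 0 = fully in (crossbar's centre 167.5 mm above the bench), growing upward to 0.10; it starts 0 to 0.012. Unlocked it slides with about 6 N of friction, plus its 3.4 N weight going up, and stays where left; locked it holds against about 25 N. At 0, 30 mm of bare stem show between the crossbar and the 48 mm square collar of the outer tube, more when raised.
- roller_top (a point): Topmost point, at mid-length, of the steel roller (26 mm diameter, 80 mm long, lying level in a fork) of the roller rest, which is already at the right height. Its z is the height wanted for the top of the crossbar.

How it is judged:
On the way, in this order (a step that is already met when the one before it is completed fails the run):
1. the crossbar is turned counterclockwise by more than 40 degrees (unlocked) (value of joint rest_twist above 0.7 rad), for 0.1 s.
2. still unlocked, the stem is slid until the crossbar's top is level with the roller's top within 15 mm (value of joint rest_twist above 0.6 rad and z of crossbar in the frame of roller_top between -0.0275 and 0.0025 m), for 0.1 s.
At the end, for the whole second after the job is handed in: The crossbar's top is level with the roller's top within 15 mm, the crossbar is turned back to within 0.2 rad (11 degrees) of its locked stop, and the stem is at rest (value of joint rest_twist below 0.2 rad and z of crossbar in the frame of roller_top between -0.0275 and 0.0025 m and velocity of joint rest_slide between -0.01 and 0.01 m/s); the robot touches nothing.
It fails at once if the roller is shifted by more than 10 mm (distance of roller_top from where it was at the start of the episode above 0.01 m).
It also fails if it takes over 38 s, if anything falls off the work surface, if the arm or the gripper's body presses on something with over 40 N, if the wrist force passes 120 N, or if a joint passes its speed limit or range.

## Working session

There is one attempt and no reset: what is moved stays moved. The work goes in short steps, Python scripts to look and compute and a tool call to move; the robot and the scene stay as the last step left them, time stands still between calls to the robot, and variables do not carry over. Pictures are saved under pics/ and viewed, about 8 in all and at most 12, crops included, and the job is handed in when it is done.

Besides the shell and the picture viewer there is one more tool, called by a JSON object that holds its "name" and its "arguments", one argument or row to a line. step_arm: Moves the arm, as the interface text tells. Its arguments: {"type":"object","properties":{"motion":{"type":"array","items":{"type":"array","items":{"type":"number"}}}},"required":["motion"]}

```bash
mkdir -p pics; cat > h.py <<'E'
import numpy as np, cv2
from bench import ctrl
from scipy.spatial.transform import Rotation as R
def snap(n,f):
    o=ctrl.get_obs(); p,d=ctrl.camera(n); i=ctrl.camera_info(n)
    if n=='wrist':
        T=np.eye(4); T[:3,:3]=R.from_quat(np.roll(o['eef_rot'],-1)).as_matrix(); T[:3,3]=o['eef_pos']; T=T@np.array(i['hand_eye'])
    else: T=np.array(i['T'])
    cv2.imwrite(f'pics/{f}.png',p[:,:,::-1]); np.savez(f'pics/{f}.npz',d=d,T=T,k=[i[a] for a in('fx','fy','cx','cy')],p=p)
def cloud(f):
    z=np.load(f'pics/{f}.npz'); d,T,k=z['d'],z['T'],z['k']
    v,u=np.mgrid[:d.shape[0],:d.shape[1]]
    P=np.stack([(u-k[2])/k[0]*d,(v-k[3])/k[1]*d,d],-1)@T[:3,:3].T+T[:3,3]
    P[d==0]=np.nan
    return P
E
python3 - <<'E'
from h import *
for n in('scene','top'): snap(n,n+'1')
o=ctrl.get_obs(); print(o)
a=[cv2.imread(f'pics/{n}1.png') for n in('scene','top')]
for n in('scene','top'):
    print(np.load(f'pics/{n}1.npz')['T'].round(2).tolist())
E
```

```text
{'time_s': 0.1, 'q': array([-1.43230922e+00,  1.81466344e-01,  1.60791858e+00, -2.72875208e-06,
        1.35376568e+00, -2.06271204e-01]), 'dq': array([ 0.00170302,  0.00042765, -0.00165346, -0.00086891,  0.00098715,
        0.00113025]), 'joint_efforts': array([ 7.46255519e-04, -4.45874727e+01, -3.52239025e+01, -3.19376459e-04,
        4.05576982e-03,  4.68456199e-05]), 'eef_pos': array([ 0.19429429, -0.54065731,  0.23046935]), 'eef_rot': array([ 0.12073735,  0.69664456,  0.12183841, -0.69660911]), 'wrist_force': array([ 0.76608591,  0.44973875, -0.21594707]), 'torque': array([-0.03084509,  0.01565142,  0.02339677]), 'opening': 1.0009421222562158}
[[0.78, 0.36, -0.52, 0.95], [0.63, -0.45, 0.64, -0.52], [-0.0, -0.82, -0.57, 0.61], [0.0, 0.0, 0.0, 1.0]]
[[-0.01, -0.99, 0.15, 0.39], [-1.0, 0.0, -0.02, 0.01], [0.02, -0.15, -0.99, 1.05], [0.0, 0.0, 0.0, 1.0]]
```

View pics/scene1.png

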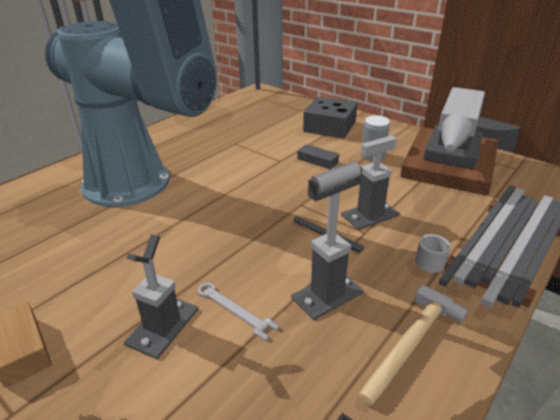

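View pics/top1.png

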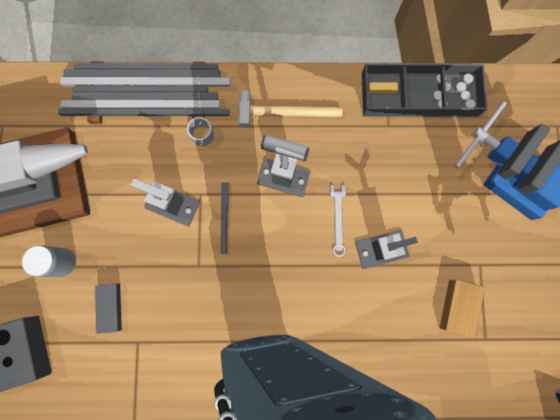

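The scene view shows the flat crossbar at about (378,148), the roller at (335,180) and the V at (150,260). In the top view the crossbar is at about (152,189) and the roller at (285,148). Next I take their 3D positions from the depth in both views.

```bash
python3 - <<'E'
from h import *
for f,bc,br in(('scene1',(358,398,130,165),(305,365,160,200)),('top1',(125,185,170,215),(258,312,130,165))):
    P=cloud(f); p=np.load(f'pics/{f}.npz')['p']
    for nm,b in(('bar',bc),('roll',br)):
        Q=P[b[2]:b[3],b[0]:b[1]].reshape(-1,3); Q=Q[(~np.isnan(Q[:,0]))]
        print(f,nm,np.histogram(Q[:,2],np.arange(0.1,.34,.01)))
        zt=np.percentile(Q[Q[:,2]>.12][:,2],99)
        S=Q[Q[:,2]>zt-.008]; 
        if len(S)<5: continue
        r=cv2.minAreaRect(S[:,:2].astype(np.float32)*1000)
        w=np.linalg.svd(S[:,:2]-S[:,:2].mean(0))[2][0]
        print(zt,len(S),S.mean(0),r,np.degrees(np.arctan2(w[1],w[0])))
a=[]
for f,c in(('scene1',(345,175)),('top1',(215,170))):
    im=cv2.imread(f'pics/{f}.png')[c[1]-65:c[1]+65,c[0]-100:c[0]+100]
    a.append(cv2.resize(im,None,fx=3.9,fy=2.3*1.0 if 0 else 2.3*1.0) if 0 else cv2.resize(im,(461,300)))
cv2.imwrite('pics/c1.png',np.vstack(a))
E
```

```text
scene1 bar (array([  0,   0,  14,   8,  32,  30,  61, 142, 151, 134,   0,   0,   0,
         0,   0,   0,   0,   0,   0,   0,   0,   0,   0]), array([0.1 , 0.11, 0.12, 0.13, 0.14, 0.15, 0.16, 0.17, 0.18, 0.19, 0.2 ,
       0.21, 0.22, 0.23, 0.24, 0.25, 0.26, 0.27, 0.28, 0.29, 0.3 , 0.31,
       0.32, 0.33]))
0.19266624260805076 216 [0.57349828 0.26440277 0.18986893] ((572.6122436523438, 268.66766357421875), (82.95097351074219, 18.862354278564453), 68.95491027832031) -113.02561000479426
scene1 roll (array([ 14,  11,  17,   0,   0,   0,   0,   0,   0,   0,   0,  15,  41,
       376, 104, 271, 570,   7,   0,   0,   0,   0,   0]), array([0.1 , 0.11, 0.12, 0.13, 0.14, 0.15, 0.16, 0.17, 0.18, 0.19, 0.2 ,
       0.21, 0.22, 0.23, 0.24, 0.25, 0.26, 0.27, 0.28, 0.29, 0.3 , 0.31,
       0.32, 0.33]))
0.26984627196564204 488 [ 0.64259288 -0.01110864  0.26662438] ((641.7501220703125, -7.194240570068359), (91.81717681884766, 23.063980102539062), 70.99549865722656) -108.03242558597144
top1 bar (array([ 19,  32, 288,   3,   2,   0,   5,  22,  75, 251,   0,   0,   0,
         0,   0,   0,   0,   0, 
[... 158 characters left out ...]
9, 0.3 , 0.31,
       0.32, 0.33]))
0.1942430727757777 314 [0.57095724 0.26456678 0.1913242 ] ((571.3834838867188, 265.12335205078125), (79.7388687133789, 16.048677444458008), 67.40298461914062) 67.4802840620726
top1 roll (array([  0,   1, 122,   1,   6,   7,  10,   8,  14,   9,   8,  11,   2,
        66,  21,  56, 490,  95,   0,   0,   0,   0,   0]), array([0.1 , 0.11, 0.12, 0.13, 0.14, 0.15, 0.16, 0.17, 0.18, 0.19, 0.2 ,
       0.21, 0.22, 0.23, 0.24, 0.25, 0.26, 0.27, 0.28, 0.29, 0.3 , 0.31,
       0.32, 0.33]))
0.2718384487302752 479 [ 0.63808736 -0.00868508  0.26824087] ((638.3792724609375, -8.255012512207031), (90.62300109863281, 24.35338592529297), 73.61198425292969) 73.56849330040417
```

```bash
python3 - <<'E'
from h import *
o=ctrl.get_obs(); M=R.from_quat(np.roll(o['eef_rot'],-1)).as_matrix(); print(M.round(3))
y=M[:,1]; yaw=np.degrees(np.arctan2(y[1],y[0])); print('yaw y',yaw)
d=(np.array([.571,.265,.30])-o['eef_pos'])*1000
print('shift tool',(M.T@d).round(1)); 
for t in(-22.5,157.5): print('turn about tool x',-((t-yaw+180)%360-180))
E
```

```text
[[-0.     0.338 -0.941]
 [ 0.002 -0.941 -0.338]
 [-1.    -0.002 -0.   ]]
yaw y -70.24675645564913
shift tool [ -68.4 -631.  -626.8]
turn about tool x -47.74675645564912
turn about tool x 132.25324354435088
```

View pics/c1.png

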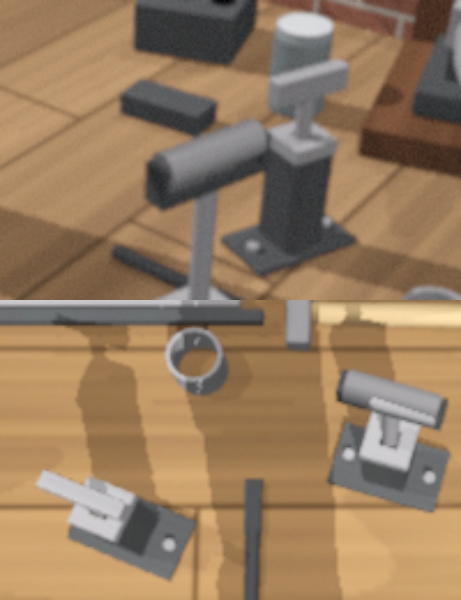

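{"name": "step_arm", "arguments": {
  "motion": [
    [-62,-30,-30,0,0,0,0],
    [-120,-70,-70,-5,0,0,0],
    [-160,-110,-110,-10,0,0,0],
    [-160,-154,-154,-15,0,0,0],
    [-160,-198,-198,-20,0,0,0],
    [-160,-242,-242,-25,0,0,0],
    [-160,-286,-286,-30,0,0,0],
    [-160,-330,-330,-35,0,0,0],
    [-160,-374,-374,-40,0,0,0],
    [-160,-418,-418,-47.7,0,0,0]
  ]
}}

```text
time_s: 1.35
eef_pos: [0.4343, -0.0309, 0.3912]
eef_rot: [0.394, 0.587, 0.394, -0.587]
wrist_force: [0.4, -1.2, 0.7]
opening: 1.0
```

```bash
python3 - <<'E'
from h import *
o=ctrl.get_obs(); M=R.from_quat(np.roll(o['eef_rot'],-1)).as_matrix(); print(M.round(3),o['eef_pos'],o['q'],o['time_s'])
d=(np.array([.571,.265,.30])-o['eef_pos'])*1000
print((M.T@d).round(1))
y=M[:,1];print(np.degrees(np.arctan2(y[1],y[0])))
E
```

```text
[[ 0.     0.925 -0.38 ]
 [-0.    -0.38  -0.925]
 [-1.     0.     0.   ]] [ 0.43432593 -0.0309483   0.39121667] [-3.44997227e-01 -2.34148654e-01  1.69691052e+00 -1.20687470e-04
  1.67836062e+00  4.46492587e-02] 1.35
[  91.2   14.  -325.7]
-22.32584175272344
```

{"name": "step_arm", "arguments": {
  "motion": [
    [0,3,-60,0,0,0,0],
    [0,5,-120,0,0,0,0],
    [0,8,-180,0,0,0,0],
    [0,10,-240,0,0,0,0],
    [40,12,-299,0,0,0,0],
    [80,12,-299,0,0,0,0],
    [80,12,-299,0,0,0,0]
  ]
}}

```text
time_s: 2.22
eef_pos: [0.5572, 0.2388, 0.3061]
eef_rot: [-0.392, -0.585, -0.394, 0.591]
wrist_force: [0.3, -0.4, 0.7]
opening: 0.999
```

```bash
python3 - <<'E'
from h import *
snap('wrist','w1')
P=cloud('w1'); Q=P.reshape(-1,3); Q=Q[~np.isnan(Q[:,0])]
o=ctrl.get_obs(); e=o['eef_pos']; print(e,o['q'])
S=Q[(abs(Q[:,0]-.571)<.06)&(abs(Q[:,1]-.265)<.06)&(Q[:,2]>.165)&(Q[:,2]<.21)]
zt=np.percentile(S[:,2],90); S=S[S[:,2]>zt-.006]
print(len(S),zt,cv2.minAreaRect(S[:,:2].astype(np.float32)*1000))
M=R.from_quat(np.roll(o['eef_rot'],-1)).as_matrix();y=M[:,1];print(np.degrees(np.arctan2(y[1],y[0])))
c=np.array(cv2.minAreaRect(S[:,:2].astype(np.float32))[0])
print('to bar c, tcp z .158',(M.T@(np.r_[c,.158]-e)*1000).round(1))
E
```

```text
[0.55860955 0.2383806  0.30962692] [ 2.08242155e-01  2.03067167e-01  1.42355179e+00 -1.77546717e-04
  1.51960777e+00  6.01210148e-01]
1702 0.19292077901733093 ((571.4968872070312, 268.57568359375), (78.98896026611328, 15.760578155517578), 67.17449188232422)
-22.515158503234446
to bar c, tcp z .158 [151.5   0.9 -33.2]
```

View pics/w1.png

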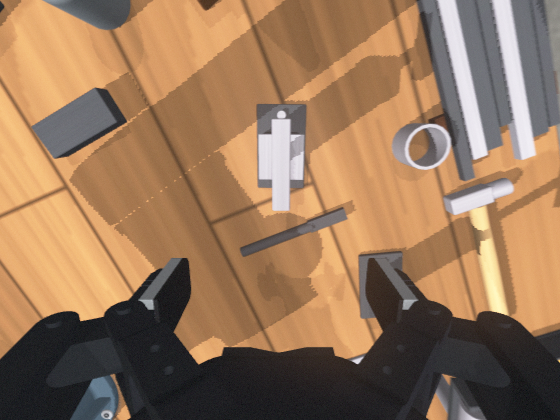

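The wrist view shows the bar running up the image at columns 272–290, rows 115–210, aligned with the jaws' gap. All three views agree to about 3 mm on a centre near (0.5715, 0.2675), with the top at about 0.193. Next I move over it, descend and close.

{"name": "step_arm", "arguments": {
  "motion": [
    [20,1,-32,0,0,0,0],
    [60,1,-32,0,0,0,0],
    [100,1,-32,0,0,0,0],
    [130,1,-32,0,0,0,0],
    [149,1,-32,0,0,0,0],
    [149,1,-32,0,0,0,0],
    [149,1,-32,0,0,0,100]
  ]
}}

```text
time_s: 3.15
eef_pos: [0.5743, 0.2678, 0.1646]
eef_rot: [0.393, 0.589, 0.392, -0.587]
wrist_force: [-0.0, -0.3, 0.2]
opening: 0.819
```

```bash
python3 - <<'E'
from h import *
o=ctrl.get_obs(); print(o['eef_pos'],o['opening'],o['wrist_force'])
snap('wrist','w2')
E
```

```text
[0.57426677 0.26775172 0.16457667] 0.8188014965894582 [-0.01282981 -0.29211189  0.22722094]
```

View pics/w2.png

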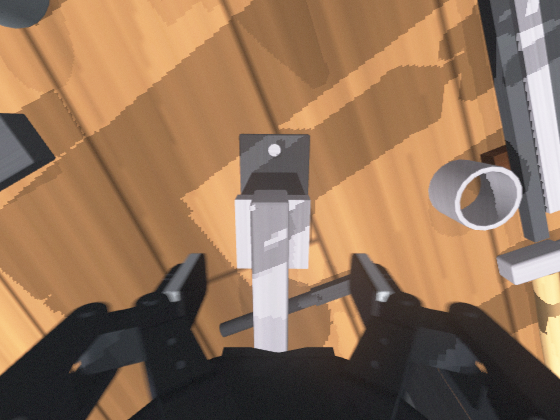

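The bar lies between the jaws, at about columns 253–287, roughly 2 mm left of the middle. I nudge the tool over and grip.

{"name": "step_arm", "arguments": {
  "motion": [
    [2,-2,0,0,0,0,100],
    [2,-2,0,0,0,0,255],
    [2,-2,0,0,0,0,255],
    [2,-2,0,0,0,0,255],
    [2,-2,0,0,0,0,255],
    [2,-2,0,0,0,0,255],
    [2,-2,0,0,0,0,255]
  ]
}}

```text
time_s: 4.08
eef_pos: [0.5709, 0.2685, 0.1601]
eef_rot: [-0.393, -0.588, -0.393, 0.588]
wrist_force: [-0.2, 1.1, -1.3]
opening: 0.176
```

```bash
python3 - <<'E'
from h import *
o=ctrl.get_obs(); print(o['eef_pos'],o['opening'],o['wrist_force'],o['torque'])
E
```

```text
[0.5709088  0.2685158  0.16008059] 0.17629146536327128 [-0.24875427  1.09752234 -1.26717164] [0.22995072 0.04542285 0.08832213]
```

Gripped: opening 0.176 is about 15 mm. Next I turn it counterclockwise, which is negative about the tool's x.

{"name": "step_arm", "arguments": {
  "motion": [
    [0,0,0,-8,0,0,255],
    [0,0,0,-16,0,0,255],
    [0,0,0,-24,0,0,255],
    [0,0,0,-32,0,0,255],
    [0,0,0,-40,0,0,255],
    [0,0,0,-48,0,0,255],
    [0,0,0,-54,0,0,255],
    [0,0,0,-59,0,0,255],
    [0,0,0,-59,0,0,255]
  ]
}}

```text
time_s: 5.2
eef_pos: [0.5712, 0.2685, 0.1601]
eef_rot: [0.631, 0.319, 0.631, -0.319]
wrist_force: [1.2, 2.0, -3.6]
opening: 0.174
```

```bash
python3 - <<'E'
from h import *
o=ctrl.get_obs(); print(o['eef_pos'],o['opening'],o['wrist_force'],o['torque'])
M=R.from_quat(np.roll(o['eef_rot'],-1)).as_matrix();y=M[:,1];print(np.degrees(np.arctan2(y[1],y[0])))
snap('wrist','w3')
E
```

```text
[0.57115773 0.26853688 0.16010662] 0.17402831478083028 [ 1.19206355  1.9979223  -3.56195677] [ 0.33560881 -0.23753722  0.05406729]
36.40888967253327
```

View pics/w3.png

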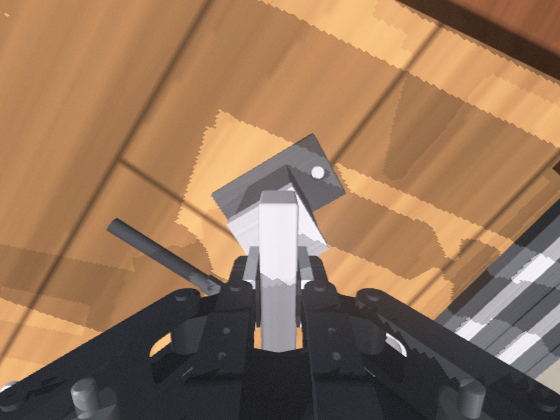

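The bar turned with the gripper, about 59° from the foot plate's long side. Top-to-top differences in the same views are 77.2 and 77.6 mm, so I lift 77 mm.

{"name": "step_arm", "arguments": {
  "motion": [
    [-5,0,0,0,0,0,255],
    [-15,0,0,0,0,0,255],
    [-27,0,0,0,0,0,255],
    [-39,0,0,0,0,0,255],
    [-51,0,0,0,0,0,255],
    [-63,0,0,0,0,0,255],
    [-72,0,0,0,0,0,255],
    [-77,0,0,0,0,0,255],
    [-77,0,0,0,0,0,255],
    [-77,0,0,0,0,0,255]
  ]
}}

```text
time_s: 6.5
eef_pos: [0.5713, 0.2685, 0.2384]
eef_rot: [0.632, 0.319, 0.631, -0.318]
wrist_force: [-0.8, 1.5, 0.6]
opening: 0.174
```

```bash
python3 - <<'E'
from h import *
o=ctrl.get_obs(); print(o['eef_pos'],o['opening'],o['wrist_force'],o['torque'])
snap('scene','s2'); snap('wrist','w4')
P=cloud('s2')
for b in((350,410,85,150),(305,365,160,200)):
    Q=P[b[2]:b[3],b[0]:b[1]].reshape(-1,3);print(np.nanpercentile(Q[:,2],99))
P=cloud('w4'); Q=P[195:240,270:290].reshape(-1,3); print(np.nanmedian(Q,0),np.nanpercentile(Q[:,2],95))
a=cv2.imread('pics/s2.png')[60:260,280:480]; b=cv2.imread('pics/w4.png')
cv2.imwrite('pics/c2.png',np.hstack([cv2.resize(a,(420,420)),cv2.resize(b[:,140:],(380,380)).copy() if 0 else b[:,130:500]]))
E
```

```text
[0.5713408  0.26853765 0.23841912] 0.1736802229199006 [-0.80150807  1.46954258  0.57382851] [ 0.16465157  0.17266228 -0.01455251]
0.3122903977992026
0.2696701977629245
[0.55184454 0.29681933 0.26975051] 0.2708713084643271
```

View pics/c2.png

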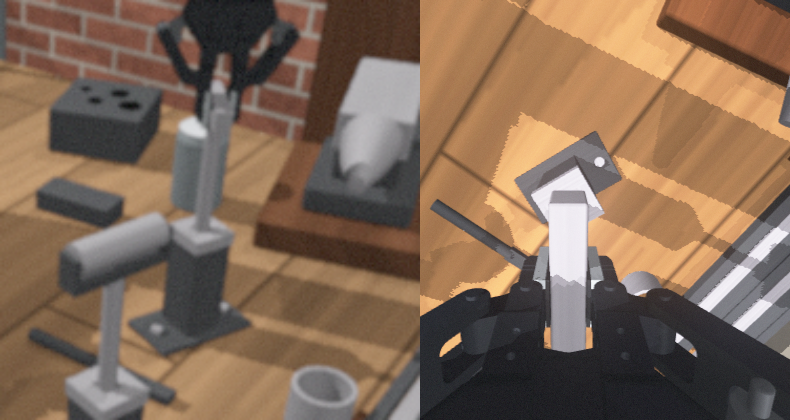

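The stem is raised and the bar is still held unlocked. Its top is at about 0.270, the same as the roller's 0.270. Next I turn it back to the stop.

{"name": "step_arm", "arguments": {
  "motion": [
    [0,0,0,8,0,0,255],
    [0,0,0,16,0,0,255],
    [0,0,0,24,0,0,255],
    [0,0,0,32,0,0,255],
    [0,0,0,40,0,0,255],
    [0,0,0,48,0,0,255],
    [0,0,0,54,0,0,255],
    [0,0,0,60,0,0,255],
    [0,0,0,60,0,0,255],
    [0,0,0,60,0,0,255]
  ]
}}

```text
time_s: 7.85
eef_pos: [0.5712, 0.2686, 0.2383]
eef_rot: [0.388, 0.591, 0.388, -0.591]
wrist_force: [-1.9, 0.2, 5.9]
opening: 0.181
```

```bash
python3 - <<'E'
from h import *
o=ctrl.get_obs(); print(o['eef_pos'],o['opening'],o['wrist_force'],o['torque'])
M=R.from_quat(np.roll(o['eef_rot'],-1)).as_matrix();y=M[:,1];print(np.degrees(np.arctan2(y[1],y[0])))
E
```

```text
[0.57116228 0.2686124  0.23832944] 0.18053590578789405 [-1.89016576  0.16657059  5.93968181] [0.05705182 0.60210087 0.24670156]
-23.40433864574951
```

Back at the starting yaw and against the stop. I open the jaws and withdraw straight up, then check.

{"name": "step_arm", "arguments": {
  "motion": [
    [0,0,0,0,0,0,0],
    [0,0,0,0,0,0,0],
    [0,0,0,0,0,0,0],
    [0,0,0,0,0,0,0],
    [-10,0,0,0,0,0,0],
    [-40,0,0,0,0,0,0],
    [-80,0,0,0,0,0,0],
    [-120,0,30,0,0,0,0],
    [-120,0,30,0,0,0,0],
    [-120,0,30,0,0,0,0]
  ]
}}

```text
time_s: 9.1
eef_pos: [0.559, 0.241, 0.3574]
eef_rot: [0.387, 0.592, 0.387, -0.591]
wrist_force: [0.4, -0.4, -0.7]
opening: 1.002
```

```bash
python3 - <<'E'
from h import *
o=ctrl.get_obs(); print(o['eef_pos'],o['opening'],o['wrist_force'],o['time_s'])
snap('scene','s3'); snap('wrist','w5')
P=cloud('w5'); Q=P.reshape(-1,3); Q=Q[~np.isnan(Q[:,0])]
S=Q[(abs(Q[:,0]-.571)<.06)&(abs(Q[:,1]-.267)<.06)&(Q[:,2]>.24)&(Q[:,2]<.30)]
zt=np.percentile(S[:,2],90); S=S[S[:,2]>zt-.006]
print(len(S),zt,cv2.minAreaRect(S[:,:2].astype(np.float32)*1000))
P=cloud('s3')
for b in((350,400,85,130),(305,365,160,200)):
    Q=P[b[2]:b[3],b[0]:b[1]].reshape(-1,3);Q=Q[(Q[:,2]<.3)&(Q[:,2]>.2)&(Q[:,0]<.72)];print(np.percentile(Q[:,2],99),Q[Q[:,2]>.26].mean(0))
a=cv2.imread('pics/s3.png')[60:260,280:480]; b=cv2.imread('pics/w5.png')
cv2.imwrite('pics/c3.png',np.hstack([cv2.resize(a,(420,420)),b[:,100:470]]))
E
```

```text
[0.55901376 0.2409992  0.3574261 ] 1.002443369225271 [ 0.44280281 -0.42900982 -0.7439019 ] 9.1
2021 0.27066282706238143 ((571.2273559570312, 269.0866394042969), (78.88805389404297, 15.368746757507324), 66.96173095703125)
0.27004198849434063 [0.57307464 0.26211714 0.26653984]
0.26969429708888437 [ 0.64260288 -0.01293118  0.26578292]
```

View pics/c3.png

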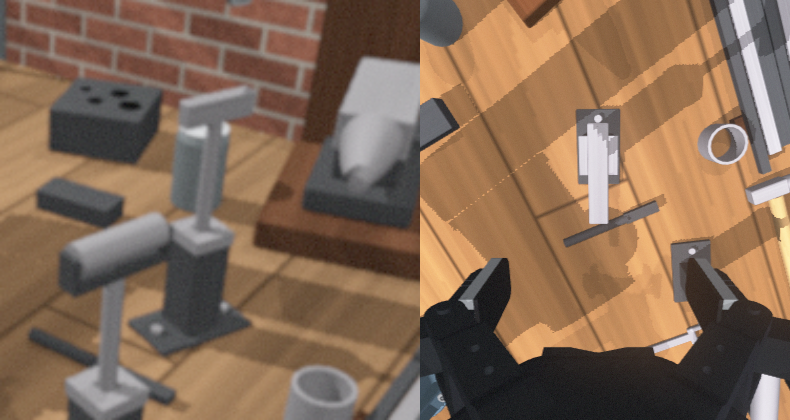

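The bar is again parallel to the foot plate (66.96°, 67.2° at the start). Its top is level with the roller at 0.270, and the gripper is clear of everything. I hand the job in.

```bash
python3 -c "
from bench import ctrl
print(ctrl.hand_in())"
```

```text
the job is handed in; nothing more can be done
None
```

I raised the flat-crossbar rest to the roller's height, locked it again, and handed the job in at about 9 s of the 38 s allowed. The hand-in reports no verdict.

I gripped the crossbar, turned it about 59° counterclockwise, lifted it 77 mm (78 mm by the arm's reading) and turned it back to its stop. Then I opened the jaws and withdrew upward.

- **Height:** the scene view put the crossbar's top at 0.2700 m and the roller's top at 0.2697 m. The wrist camera read 0.2707 m for the crossbar. The tolerance is 15 mm.
- **Lock:** the bar's direction is 67.0°, against 67.2° at the start, and it lies parallel to its foot plate.
- **Roller rest:** its measured height changed by less than 1 mm, and the arm stayed well clear of it.
- **Clearance:** the gripper is open and well above the bar.

The views disagreed by about 3 mm on the crossbar's position on the bench and by 1–2 mm in height. Nothing failed.

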